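# Load centrifuge tubes into the inserts of their size

### The job

The row of four round-bottomed tubes in the black rack is next for the centrifuge: move each one across into the aluminium insert that is bored for its size, so that no tube sits loose and breaks in the spin. Keep the tubes upright, lower each one all the way to the bottom of its bore rather than dropping it in from above, and leave every tube standing there. Leave the bench timer and the dropper bottle where they are.

Things in the scene. Friction and masses are not known exactly. Their poses are not given: they have to be found in the camera images.
- tube_16_mid (a point): The thinnest of four off-white round-bottomed tubes: body 16 mm across, 100 mm tall, fixed ribbed cap 20 mm across on the top 20 mm; under 0.2 kg. Starts upright in a bore 4 mm wider in a row of black rack blocks, order varies. Point: its centre, 50 mm above the tip and below the top; z up to the cap. Rack: four touching fixed black blocks, tops 44 mm above the worktop.
- insert_16: Insert for the thinnest tube: fixed aluminium cylinder 56 mm across, 60 mm high, bored 20 mm wide and 52 mm deep from the top, mouth chamfer 3 mm. Four stand 62 mm apart in a row in a grey tray, order varies. Origin: underside centre, on the bore axis; z up, y along the row. Seated tube's centre at z = 58 mm. Seated tubes stand about 50 mm out.
- tube_25_mid (a point): The second thinnest of four off-white round-bottomed tubes: body 25 mm across, 104 mm tall, fixed ribbed cap 29 mm across on the top 20 mm; under 0.2 kg. Starts upright in a bore 4 mm wider in a row of black rack blocks, order varies. Point: its centre, 52 mm above the tip and below the top; z up to the cap. Tubes stand 62 mm apart, tips 10 mm above the worktop.
- insert_25: Insert for the second thinnest tube: fixed aluminium cylinder 56 mm across, 60 mm high, bored 29 mm wide and 52 mm deep from the top, mouth chamfer 3 mm. Four stand 62 mm apart in a row in a grey tray, order varies. Origin: underside centre, on the bore axis; z up, y along the row. Seated tube's centre at z = 60 mm. Tray and rack stand side by side.
- tube_33_mid (a point): The second thickest of four off-white round-bottomed tubes: body 33 mm across, 108 mm tall, fixed ribbed cap 37 mm across on the top 20 mm; under 0.2 kg. Starts upright in a bore 4 mm wider in a row of black rack blocks, order varies. Point: its centre, 54 mm above the tip and below the top; z up to the cap. Each bore is 34 mm deep.
- insert_33: Insert for the second thickest tube: fixed aluminium cylinder 56 mm across, 60 mm high, bored 37 mm wide and 52 mm deep from the top, mouth chamfer 3 mm. Four stand 62 mm apart in a row in a grey tray, order varies. Origin: underside centre, on the bore axis; z up, y along the row. Seated tube's centre at z = 62 mm.
- tube_41_mid (a point): The thickest of four off-white round-bottomed tubes: body 41 mm across, 112 mm tall, fixed ribbed cap 45 mm across on the top 20 mm; under 0.2 kg. Starts upright in a bore 4 mm wider in a row of black rack blocks, order varies. Point: its centre, 56 mm above the tip and below the top; z up to the cap. The row is within 18 degrees of left-right, left or right of the inserts.
- insert_41: Insert for the thickest tube: fixed aluminium cylinder 56 mm across, 60 mm high, bored 45 mm wide and 52 mm deep from the top, mouth chamfer 3 mm. Four stand 62 mm apart in a row in a grey tray, order varies. Origin: underside centre, on the bore axis; z up, y along the row. Seated tube's centre at z = 64 mm. The row is within 18 degrees of left-right.
- bench_timer: Bystander: small white bench timer 64x64x19 mm lying in front of the work, to the right; loose. Origin: centre of its underside. Leave it where it is.
- dropper_bottle: Bystander: dropper bottle behind the work, amber with a blue dropper cap, 25 mm across, 73 mm tall; loose. Origin: centre of its underside. Leave it where it is.
Things that resemble listed ones, but are neither listed nor needed, are in the scene too. What is shaped like the part that bears tube_41_mid but purple is not meant.

How it is judged:
At the end, for the whole second after the job is handed in: Each of the four tubes stands in the insert bored for its size: its centre within 8 mm of the bore's axis and at most 5 mm above its fully seated height, within about 10 degrees of upright, released and at rest (horizontal distance between tube_16_mid and insert_16 below 0.008 m and z of tube_16_mid in the frame of insert_16 below 0.063 m and angle between each of tube_16_mid, tube_25_mid, tube_33_mid, tube_41_mid's own z axis and vertical below 0.17 rad and linear speed of each of tube_16, tube_25, tube_33, tube_41 below 0.02 m/s and angular speed of each of tube_16, tube_25, tube_33, tube_41 below 0.3 rad/s and horizontal distance between tube_25_mid and insert_25 below 0.008 m and z of tube_25_mid in the frame of insert_25 below 0.065 m and horizontal distance between tube_33_mid and insert_33 below 0.008 m and z of tube_33_mid in the frame of insert_33 below 0.067 m and horizontal distance between tube_41_mid and insert_41 below 0.008 m and z of tube_41_mid in the frame of insert_41 below 0.069 m); the robot touches nothing.
It fails at once if a tube is tipped more than 50 degrees from upright (angle between any of tube_16_mid, tube_25_mid, tube_33_mid, tube_41_mid's own z axis and vertical above 0.87 rad).
It fails at once if a tube is dropped into its insert from well above (falls faster than 1.2 m/s in the bore) ((horizontal distance between tube_16_mid and insert_16 below 0.02 m and z of tube_16_mid in the frame of insert_16 below 0.088 m and linear speed of tube_16 above 1.2 m/s) or (horizontal distance between tube_25_mid and insert_25 below 0.02 m and z of tube_25_mid in the frame of insert_25 below 0.09 m and linear speed of tube_25 above 1.2 m/s) or (horizontal distance between tube_33_mid and insert_33 below 0.02 m and z of tube_33_mid in the frame of insert_33 below 0.092 m and linear speed of tube_33 above 1.2 m/s) or (horizontal distance between tube_41_mid and insert_41 below 0.02 m and z of tube_41_mid in the frame of insert_41 below 0.094 m and linear speed of tube_41 above 1.2 m/s)).
It fails at once if the bench timer is pushed more than 30 mm away (distance of bench_timer from where it was at the start of the episode above 0.03 m).
It fails at once if the dropper bottle is pushed more than 30 mm away (distance of dropper_bottle from where it was at the start of the episode above 0.03 m).
It also fails if it takes over 99 s, if anything falls off the work surface, if the arm or the gripper's body presses on something with over 40 N, if the wrist force passes 120 N, or if a joint passes its speed limit or range.

### The arm

A 7-joint arm with a two-finger parallel gripper is mounted at the origin on a cart in front of the work surface, level with it; the furniture and walls round the work are solid. World frame = base frame: x ahead of the robot, y to its left, z up, the work surface at z = 0. Lengths are in m, angles in rad, forces in N, time in s.
With the tool pointing down it reaches from about 0.425 to 0.925 m from the base axis. Payload 6.8 kg.
Tool frame: the origin (TCP) lies on the mounting face of the last link; the fingertips stand 173 mm ahead of it and the grasp point (between the pads) lies 155 mm ahead of it (grip_point_offset is the distance from the TCP to the grasp point, in m); x points along the fingers, z is the direction in which the jaws open and shut, and the axes are right-handed (so a half turn about x gives the same grasp; the last joint's range is limited). The gripper opens to 85 mm and grips with 20 to 120 N. Pads are 22 mm wide; open, the fingers measure 114 mm over their backs; the gripper's body (76 mm by 85 mm) begins 54 mm behind the grasp point. The pads swing forward as they close: fully open they stand 13 mm farther back than shut.
Start: joints at [1.087, 0.477, 0.022, 1.555, -0.011, 1.109, -0.083], TCP at [0.248, -0.628, 0.405] pointing down, gripper open.
Joint ranges: [-2.96, 2.96], [-0.34, 2.1], [-1.41, 1.46], [0.24, 2.44], [-1.37, 4.51], [0.17, 1.92], [-2.96, 2.96]. Speed limits (rad/s): [2.39, 2.39, 3.14, 3.14, 3.14, 3.14, 3.14].

### API

Orientations are given as a rotation vector (axis times angle).
In Python, from bench import * gives the robot as it stands. The module is installed in compiled form; this text tells all that it offers.
- The arm moves only by the tool servo_tool, never from a script. Its argument "motion" is a list of rows, each a list of 5 numbers: the shift along the tool's x, y, z in m, then the turn about the tool's x in degrees, then the gripper command: -1 is fully open, 1 is shut, values between are in proportion. In form: [[dx, dy, dz, turn, fingers], ...]. A call has 1 to 8 rows; each row is the pose to reach, as a shift and turn from the pose measured when the call began, along the tool's axes at that moment; what a row does not reach only later rows make up. A row lasts 1/10 s, in which the tool goes at most 50 mm and 8.59 degrees, less where a joint would pass 70% of its speed; a pose out of reach is approached as far as the arm can. A call with a gripper value outside its range is refused whole. The fingers move at their own pace and stop on an object; "force" is the grip in N (left out, the last holds). Time passes only in rows, so rows that repeat a pose let the fingers close. It gives the time, the measured TCP pose, the force and the opening at its end, in the units of the state.
- get_obs(): the state, without advancing time (a new reading comes with each control period).
- grab_frame(name): name is "scene" or "top" or "wrist"; returns the picture (420x560x3 uint8, red, green, blue); there is no depth.
- camera_params(name): a dict with "mtx" (3x3 intrinsics, pixels), "world_to_cam" (4x4, takes a point from world to camera coordinates); the wrist camera has in their place "T_tool_cam" (4x4, takes a point from camera to tool coordinates, whose origin is the TCP and whose axes are the tool frame's). Camera axes: x right, y down, z forward; pixel columns grow to the right and rows downward; lengths in m; the calibration is good to about 2 mm. The wrist camera is an equidistant fisheye: a pixel r from the principal point sees the ray r / f radians off the axis. A picture is of the moment at which its call begins: read the wrist's pose just before it. camera_params takes no time and is no camera call.
- hand_in(): hands the job in, once; it reports no verdict.
The state is a dict: "clock": time; "joints": joint angles; "qvel": joint speeds; "tau": joint torques, N m; "tcp_pos": TCP position; "orientation": TCP orientation; "contact_force": force on the tool from outside, world axes, zero at the start; "moment": the same for the moment, N m; "grip_width": finger opening in m.
Only numpy, scipy, OpenCV 4.12 (cv2) and the standard library are available. Lean on these libraries where they do the work, as an engineer would, in place of code of your own. Each camera call takes 0.05 s, during which the arm holds its last target. There are 200 camera calls.

## Working session

There is one attempt and no reset: what is moved stays moved. The work goes in short steps, Python scripts to look and compute and a tool call to move; the robot and the scene stay as the last step left them, time stands still between calls to the robot, and variables do not carry over. Pictures are saved under pics/ and viewed, about 12 in all and at most 16, crops included, and the job is handed in when it is done.

Besides the shell and the picture viewer there is one more tool, called after "Call:" as name(argument=value, ...) on one line, values as JSON. servo_tool: Moves the arm, as the interface text tells. Its arguments: {"type":"object","properties":{"motion":{"type":"array","items":{"type":"array","items":{"type":"number"}}},"force":{"type":"number"}},"required":["motion"]}

```bash
mkdir -p pics; python3 - <<'E'
from bench import *
import cv2,numpy as np
o=get_obs();print(o)
for n in ("scene","top"):
    im=grab_frame(n);cv2.imwrite(f"pics/{n}0.png",im[:,:,::-1]);p=camera_params(n);print(n,p)
print(camera_params("wrist"))
E
```

```text
{'clock': 0.0, 'joints': array([ 1.08688528,  0.47780111,  0.02235327,  1.5564855 , -0.01152257,
        1.10929405, -0.08313784]), 'qvel': array([-2.85099888e-04,  9.22030435e-05, -1.70637756e-03,  9.23342937e-04,
        5.38856271e-04,  2.74780084e-04, -1.40014158e-04]), 'tau': array([ 5.37182914e-04, -5.96449757e+01,  1.60799693e+00, -2.81195498e+01,
        1.24821975e-02,  9.21332510e-03, -4.86734834e-06]), 'tcp_pos': array([ 0.24764068, -0.62762314,  0.40371063]), 'orientation': array([ 0.92908863,  1.36550528, -0.92753652]), 'contact_force': array([ 0.43047715, -0.13582742, -0.52888564]), 'moment': array([-0.0085394 ,  0.04932037,  0.0014842 ]), 'grip_width': 0.08577858563840354}
scene {'mtx': array([[454.56440155,   0.        , 275.13712821],
       [  0.        , 454.56440155, 206.75465657],
       [  0.        ,   0.        ,   1.        ]]), 'world_to_cam': array([[-0.57497601, -0.81812449,  0.0086547 ,  0.2499171 ],
       [-0.36295378,  0.24557425, -0.89886475,  0.25957271],
       [ 0.7332579 , -0.51996693, -0.43814068,  0.72416023],
       [ 0.        ,  0.        ,  
[... 275 characters left out ...]
    [-0.98104514,  0.00904367, -0.19356819,  0.50464821],
       [ 0.19364344,  0.00834814, -0.98103646,  1.13570978],
       [ 0.        ,  0.        ,  0.        ,  1.        ]])}
{'mtx': array([[325.1922621 ,   0.        , 277.82495445],
       [  0.        , 325.1922621 , 205.12769164],
       [  0.        ,   0.        ,   1.        ]]), 'T_tool_cam': array([[ 1.36907930e-04, -2.64534854e-01,  9.64376116e-01,
         3.08433018e-02],
       [-1.61456068e-04, -9.64376118e-01, -2.64534832e-01,
         6.63912072e-02],
       [ 9.99999978e-01, -1.19487459e-04, -1.74741496e-04,
        -4.08628455e-04],
       [ 0.00000000e+00,  0.00000000e+00,  0.00000000e+00,
         1.00000000e+00]])}
```

View pics/scene0.png

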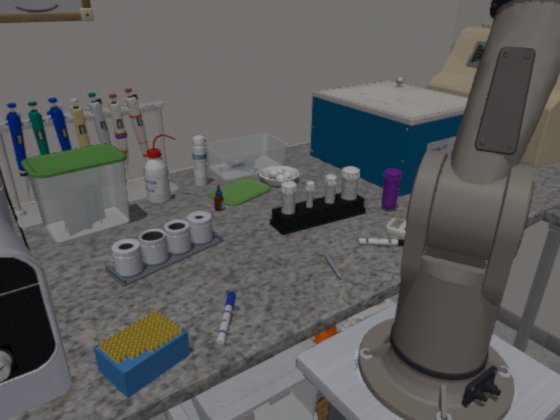

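View pics/top0.png

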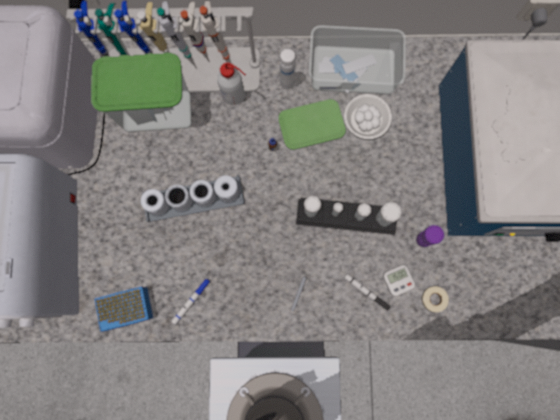

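The scene camera shows a black rack with four white-capped tubes, top-view pixels (312,206), (337,209), (363,211), (390,212). It also shows four inserts at (152,200), (177,196), (201,191), (226,187). The timer is at (399,281) and the dropper bottle at (272,144).

Possible mix-ups:
- The purple look-alike at (432,236) is excluded by its colour.
- The white bottle at (288,62) and the red-capped bottle at (230,80) aren't in the rack.

Next I'll take a close crop.

```bash
python3 - <<'E'
import cv2,numpy as np
im=cv2.imread("pics/top0.png")
a=cv2.resize(im[170:230,135:255],None,fx=6,fy=6,interpolation=cv2.INTER_CUBIC)
b=cv2.resize(im[185:245,290:410],None,fx=6,fy=6,interpolation=cv2.INTER_CUBIC)
cv2.imwrite("pics/crop0.png",cv2.resize(np.vstack([a,b]),(600,600)))
E
```

```text
(no output)
```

View pics/crop0.png

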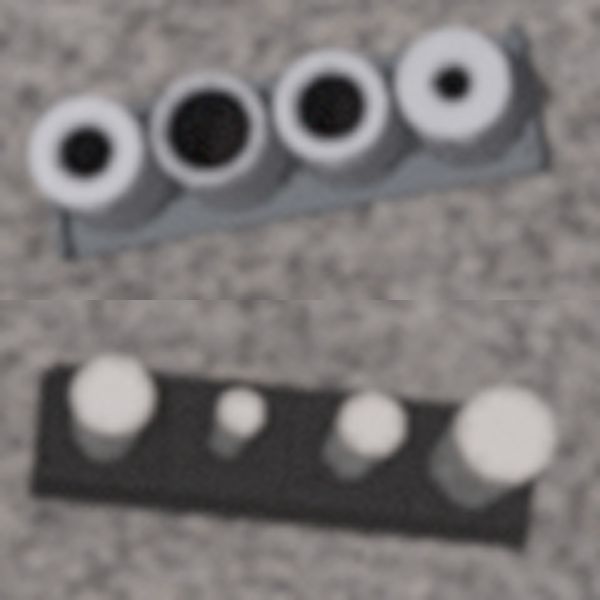

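Crop, left to right: the insert bores are 25, 41, 33, 16 and the tubes are 33, 16, 25, 41. Next I'll measure both rows.

```bash
cat > h.py <<'E'
import numpy as np,cv2
from bench import *
from scipy.spatial.transform import Rotation as R
def ray(n,u,v,z):
    p=camera_params(n);T=p["world_to_cam"];d=T[:3,:3].T@np.linalg.solve(p["mtx"],[u,v,1.]);c=-T[:3,:3].T@T[:3,3]
    return (c+d*(z-c[2])/d[2])[:3]
def proj(n,P):
    p=camera_params(n);T=p["world_to_cam"];q=p["mtx"]@(T[:3,:3]@np.asarray(P)+T[:3,3]);return q[:2]/q[2]
def fit_row(P,k):
    # points at offsets k*0.062 on a line: rigid fit
    P=np.asarray(P)[:,:2];k=np.asarray(k,float)*.062;m=P.mean(0);k=k-k.mean()
    d=(k[:,None]*(P-m)).sum(0);s=np.linalg.norm(d)/(k@k);d/=np.linalg.norm(d)
    return m+k[:,None]*d,d,s
E
python3 - <<'E'
from h import *
im=cv2.imread("pics/top0.png");g=cv2.cvtColor(im,cv2.COLOR_BGR2GRAY);hsv=cv2.cvtColor(im,cv2.COLOR_BGR2HSV)
def blobs(mask,x0,x1,y0,y1,amin):
    m=np.zeros_like(mask);m[y0:y1,x0:x1]=mask[y0:y1,x0:x1]
    cs,_=cv2.findContours(m,cv2.RETR_EXTERNAL,cv2.CHAIN_APPROX_NONE);out=[]
    for c in cs:
        a=cv2.contourArea(c)
        if a>amin: out.append((*cv2.minEnclosingCircle(c)[0],*cv2.moments(c) and (cv2.moments(c)["m10"]/a,cv2.moments(c)["m01"]/a),a))
    return sorted(out)
up=4;G=cv2.resize(g,None,fx=up,fy=up,interpolation=cv2.INTER_CUBIC)
H=dict(ins=.0635,tub=None)
for th in (165,180):
    t=blobs((G>th).astype(np.uint8),296*up,406*up,190*up,225*up,300); print("tubes",th,[[round(x/4,1) for x in b[:4]]+[round(2*np.sqrt(b[4]/np.pi)/4,1)] for b in t])
    t=[[ (b[2]+.5)/4-.5,(b[3]+.5)/4-.5] for b in t if 1]
    if len(t)==4:
        P=[ray("top",*c,z) for c,z in zip(t,(.118,.110,.114,.122))];print(np.round(P,4));print(fit_row(P,range(4)))
for th in (60,75):
    t=blobs((G<th).astype(np.uint8),140*up,240*up,178*up,208*up,200)
    print("bores",th,[[round(x/4,1) for x in b[:4]]+[round(2*np.sqrt(b[4]/np.pi)/4,1)] for b in t])
    t=[[ (b[2]+.5)/4-.5,(b[3]+.5)/4-.5] for b in t]
    if len(t)==4:
        P=[ray("top",*c,.062) for c in t];print(np.round(P,4));print(fit_row(P,range(4)))
for th in (140,155):
    t=blobs((G>th).astype(np.uint8),138*up,242*up,172*up,215*up,1500)
    print("ring",th,[[round(x/4,1) for x in b[:4]]+[round(2*np.sqrt(b[4]/np.pi)/4,1)] for b in t])
    t=[[ (b[0]+.5)/4-.5,(b[1]+.5)/4-.5] for b in t]
    if len(t)==4:
        P=[ray("top",*c,.062) for c in t];print(np.round(P,4));print(fit_row(P,range(4)))
s=cv2.imread("pics/scene0.png")
cv2.imwrite("pics/crop1.png",cv2.resize(s[205:280,100:230],None,fx=6,fy=6,interpolation=cv2.INTER_CUBIC))
E
```

```text
File "<stdin>", line 8
    if a>amin: out.append((*cv2.minEnclosingCircle(c)[0],*cv2.moments(c) and (cv2.moments(c)["m10"]/a,cv2.moments(c)["m01"]/a),a))
                                                                         ^^^
SyntaxError: invalid syntax
```

```bash
python3 - <<'E'
from h import *
im=cv2.imread("pics/top0.png");g=cv2.cvtColor(im,cv2.COLOR_BGR2GRAY)
up=4;G=cv2.resize(g,None,fx=up,fy=up,interpolation=cv2.INTER_CUBIC)
def blobs(mask,x0,x1,y0,y1,amin):
    m=np.zeros(mask.shape,np.uint8);s=np.s_[y0*up:y1*up,x0*up:x1*up];m[s]=mask[s]
    cs,_=cv2.findContours(m,cv2.RETR_EXTERNAL,cv2.CHAIN_APPROX_NONE);out=[]
    for c in cs:
        a=cv2.contourArea(c);M=cv2.moments(c);e=cv2.minEnclosingCircle(c)
        if a>amin: out.append([M["m10"]/a,M["m01"]/a,*e[0],2*np.sqrt(a/np.pi),2*e[1]])
    return (np.array(sorted(out))/up)-np.array([.375]*4+[0,0])
def rep(n,mask,box,amin,z,k):
    t=blobs(mask,*box,amin);print(n,np.round(t,1).tolist())
    if len(t)==4:
        P=[ray("top",*c[k:k+2],zz) for c,zz in zip(t,z)];f=fit_row(P,range(4));print(np.round(P,4).tolist(),"\n fit",np.round(f[0],4).tolist(),f[1],f[2])
for th in (165,180): rep("tubes",G>th,(296,406,190,225),300,(.118,.110,.114,.122),0)
for th in (60,75): rep("bores",G<th,(140,240,178,208),200,[.062]*4,0)
for th in (140,155): rep("ring",G>th,(138,242,172,215),1500,[.062]*4,2)
s=cv2.imread("pics/scene0.png")
cv2.imwrite("pics/crop1.png",cv2.resize(s[205:280,100:230],None,fx=6,fy=6,interpolation=cv2.INTER_CUBIC))
E
```

```text
tubes [[312.0, 203.5, 312.0, 203.3, 14.5, 15.2], [337.8, 206.9, 337.7, 207.0, 7.0, 7.5], [363.9, 209.3, 363.9, 209.2, 11.1, 11.7], [391.0, 211.2, 391.1, 211.2, 18.1, 19.0]]
[[0.5131, -0.0942, 0.118], [0.5059, -0.1557, 0.11], [0.4988, -0.2169, 0.114], [0.4918, -0.2788, 0.122]] 
 fit [[0.5131, -0.094], [0.506, -0.1556], [0.4989, -0.2172], [0.4918, -0.2788]] [-0.11458274 -0.99341371] 0.9986842910728
tubes [[312.1, 203.5, 312.0, 203.6, 13.2, 13.9], [337.9, 207.0, 337.8, 207.0, 5.8, 6.3], [364.0, 209.2, 364.0, 209.2, 9.9, 10.4], [391.0, 211.3, 390.9, 211.3, 16.7, 17.5]]
[[0.513, -0.0942, 0.118], [0.5058, -0.1561, 0.11], [0.4989, -0.2171, 0.114], [0.4917, -0.2788, 0.122]] 
 fit [[0.513, -0.0942], [0.5059, -0.1558], [0.4988, -0.2173], [0.4917, -0.2789]] [-0.11433951 -0.99344173] 0.9978869123395779
bores [[151.7, 200.0, 151.7, 200.1, 8.5, 9.0], [176.3, 195.4, 176.2, 195.3, 14.7, 15.5], [200.7, 190.8, 200.6, 190.8, 11.5, 12.1], [225.1, 186.2, 225.0, 186.1, 4.9, 5.3]]
[[0.538, 0.3036, 0.062], [0.5492, 0.2425, 0.062], [0.5604, 0.1814, 0.062], [0.5716, 0.1205, 0.062]] 
 fit [[0.538, 0.3034], [0.5492, 0.2425], [0.5604, 0.1815], [0.5716, 0.1205]] [ 0.18081276 -0.98351754] 1.001049559988035
bores [[151.7, 200.0, 151.7, 200.1, 9.0, 9.6], [176.2, 195.4, 176.2, 195.4, 15.3, 16.0], [200.7, 190.8, 200.7, 190.8, 12.1, 12.7], [225.0, 186.2, 225.0, 186.1, 5.4, 5.8], [238.7, 185.9, 238.8, 187.2, 4.2, 12.8]]
ring [[150.2, 175.3, 147.5, 174.6, 11.0, 20.7], [151.1, 199.2, 150.8, 197.7, 24.0, 27.7], [176.1, 194.7, 175.8, 194.7, 22.6, 24.0], [200.3, 189.1, 200.8, 187.4, 24.0, 29.5], [224.0, 184.7, 221.7, 182.7, 24.0, 31.8]]
ring [[151.3, 199.6, 150.8, 199.1, 22.4, 24.0], [200.6, 190.5, 200.5, 190.4, 21.9, 22.5], [225.0, 185.9, 224.8, 185.8, 21.9, 22.7]]
```

View pics/crop1.png

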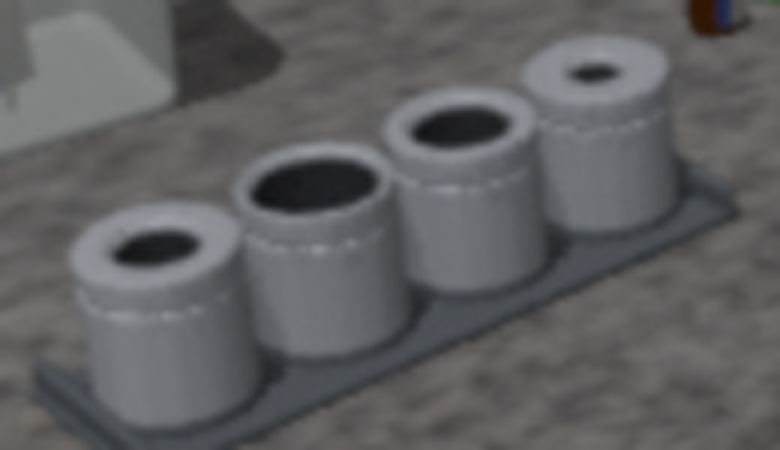

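Both rows fit the 62 mm pitch to within about 0.3 mm. The inserts sit on a thin tray, with tops at about 62 mm. I'll use a single tool orientation with the jaws along world x, so the jaws open nearly across both rows.

```bash
cat >> h.py <<'E'
def st():
    o=get_obs();A=R.from_rotvec(o["orientation"]).as_matrix()
    print("t",round(o["clock"],2),"tcp",np.round(o["tcp_pos"],4),"F",np.round(o["contact_force"],1),"w",round(o["grip_width"],4),"q",np.round(o["joints"],2));print(np.round(A,4));return o,A
E
python3 - <<'E'
from h import *
o,A=st()
print("yaw needed about tool x: angle of z from world x", [np.degrees(np.arctan2(A[:,1]@[s,0,0],A[:,2]@[s,0,0])) for s in (1,-1)])
def go(x,y,z): print(A.T@(np.array([x,y,z])-o["tcp_pos"]))
go(.25,-.36,.40);go(.49,-.279,.4)
for n,u,v,z in (("box",478,220,.25),("box0",447,235,0),("timer",399,281,.02),("drop",272,144,.07)):print(n,ray("top",u,v,z))
E
```

```text
t 0.1 tcp [ 0.2477 -0.6277  0.4038] F [ 0.6  1.  -0.1] w 0.0852 q [ 1.09  0.48  0.02  1.56 -0.01  1.11 -0.08]
[[-8.000e-04  9.302e-01  3.670e-01]
 [ 1.500e-03  3.670e-01 -9.302e-01]
 [-1.000e+00 -1.000e-04 -1.700e-03]]
yaw needed about tool x: angle of z from world x [np.float64(68.46840454118936), np.float64(-111.53159545881064)]
[ 0.00422327  0.10041882 -0.24810792]
[ 0.0041666   0.35339864 -0.23537185]
box [ 0.44632365 -0.42860961  0.25      ]
box0 [ 0.45227004 -0.4468114   0.        ]
timer [ 0.33458706 -0.31226586  0.02      ]
drop [0.67891215 0.0020531  0.07      ]
```

Call:
servo_tool(motion=[[0,0.018,-0.029,-8.55,-1],[0,0.037,-0.057,-17.1,-1],[0,0.055,-0.086,-25.7,-1],[0,0.073,-0.115,-34.2,-1],[0,0.092,-0.144,-42.8,-1],[0,0.11,-0.172,-51.3,-1],[0,0.129,-0.201,-59.9,-1],[0,0.147,-0.23,-68.4,-1]], force=30)

```text
clock: 0.9
tcp_pos: [0.3, -0.3582, 0.4039]
orientation: [-0.003, 1.572, 0.005]
contact_force: [0.3, 0.5, 0.3]
grip_width: 0.0853
```

Call:
servo_tool(motion=[[0.01,0.033,0.027,0,-1],[0.02,0.066,0.053,0,-1],[0.03,0.099,0.08,0,-1],[0.04,0.132,0.107,0,-1],[0.05,0.165,0.133,0,-1],[0.06,0.198,0.16,0,-1],[0.07,0.231,0.187,0,-1],[0.084,0.264,0.213,0,-1]])

```text
clock: 1.7
tcp_pos: [0.5126, -0.0916, 0.3199]
orientation: [-0.002, 1.571, 0.005]
contact_force: [-0.0, -1.1, 0.5]
grip_width: 0.0855
```

```bash
cat >> h.py <<'E'
def wproj(P,o,A):
    p=camera_params("wrist");T=p["T_tool_cam"];K=p["mtx"]
    q=T[:3,:3].T@(A.T@(np.asarray(P)-o["tcp_pos"])-T[:3,3]);r=np.hypot(*q[:2]);a=np.arctan2(r,q[2])
    return K[:2,2]+K[0,0]*a*q[:2]/r
def wray(u,v,z,o,A):
    p=camera_params("wrist");T=p["T_tool_cam"];K=p["mtx"]
    d=np.array([u,v])-K[:2,2];r=np.hypot(*d);a=r/K[0,0];c=np.r_[np.sin(a)*d/r,np.cos(a)]
    d=A@T[:3,:3]@c;c=o["tcp_pos"]+A@T[:3,3];return c+d*(z-c[2])/d[2]
E
python3 - <<'E'
from h import *
o,A=st();im=grab_frame("wrist")[:,:,::-1].copy();cv2.imwrite("pics/w1raw.png",im)
for x,y,z in ((.513,-.0942,.118),(.5059,-.1558,.110),(.4988,-.2173,.114),(.4917,-.2789,.122)):
    q=wproj((x,y,z),o,A);print(q);cv2.drawMarker(im,tuple(int(round(a)) for a in q),(0,0,255),0,12,1)
cv2.imwrite("pics/w1.png",im)
E
```

```text
t 1.7 tcp [ 0.5126 -0.0916  0.3199] F [-0.  -1.1  0.5] w 0.0855 q [ 0.46  0.37 -0.49  1.98  0.23  0.85 -0.15]
[[-4.0e-04 -4.7e-03  1.0e+00]
 [ 1.6e-03  1.0e+00  4.7e-03]
 [-1.0e+00  1.6e-03 -4.0e-04]]
[279.78641672 244.35350758]
[268.45364842 324.20880818]
[259.86045133 389.3777271 ]
[253.31288955 439.94105593]
```

View pics/w1.png

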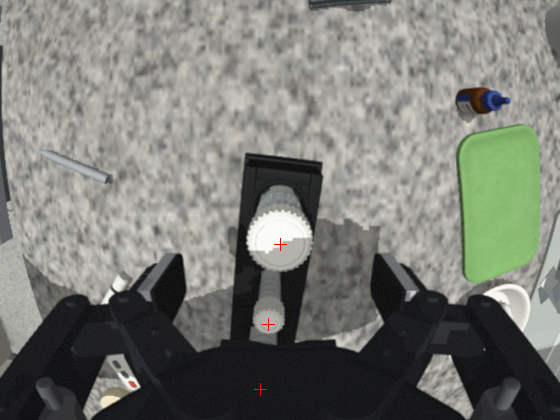

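The wrist view shows the 33 mm cap at (280,242), within about 1 mm of its predicted marker, so I'll descend and grip.

Call:
servo_tool(motion=[[0.015,-0.0025,0,0,-0.5],[0.035,-0.0025,0,0,-0.3],[0.052,-0.0025,0,0,-0.3],[0.061,-0.0025,0,0,-0.3],[0.062,-0.0025,0,0,1],[0.062,-0.0025,0,0,1],[0.062,-0.0025,0,0,1],[0.062,-0.0025,0,0,1]], force=30)

```text
clock: 2.55
tcp_pos: [0.5157, -0.0871, 0.257]
orientation: [-0.005, 1.568, 0.015]
contact_force: [0.3, -0.0, -1.1]
grip_width: 0.0365
```

The tool sits 7 mm off in y because the previous move overshot and then settled. I'll regrip on centre.

Call:
servo_tool(motion=[[0,0,0,0,-0.3],[0,0,0,0,-0.3],[0,-0.004,-0.001,0,-0.3],[0,-0.007,-0.003,0,-0.3],[0,-0.007,-0.003,0,-0.3],[0,-0.007,-0.003,0,1],[0,-0.007,-0.003,0,1],[0,-0.007,-0.003,0,1]])

```text
clock: 3.35
tcp_pos: [0.5128, -0.094, 0.2571]
orientation: [-0.005, 1.568, 0.015]
contact_force: [-1.8, -0.0, 1.4]
grip_width: 0.0361
```

Call:
servo_tool(motion=[[-0.01,0,0,0,1],[-0.035,0,0,0,1],[-0.065,0,0,0,1],[-0.095,0,0,0,1],[-0.11,0.02,0.004,0,1],[-0.11,0.05,0.009,0,1],[-0.11,0.085,0.015,0,1],[-0.11,0.12,0.021,0,1]])

```text
clock: 4.15
tcp_pos: [0.532, 0.0266, 0.3688]
orientation: [-0.004, 1.568, 0.014]
contact_force: [-0.0, 0.3, -1.5]
grip_width: 0.0358
```

Call:
servo_tool(motion=[[0,0.03,0.005,0,1],[0,0.065,0.011,0,1],[0,0.1,0.018,0,1],[0,0.13,0.023,0,1],[0,0.148,0.026,0,1],[0,0.153,0.026,0,1],[0,0.153,0.026,0,1],[0,0.153,0.026,0,1]])

```text
clock: 4.95
tcp_pos: [0.5562, 0.1784, 0.3698]
orientation: [-0.004, 1.568, 0.012]
contact_force: [0.8, -0.1, -1.4]
grip_width: 0.0361
```

```bash
cat >> h.py <<'E'
I={25:(.538,.3034),41:(.5492,.2425),33:(.5604,.1815),16:(.5716,.1205)}
Tb={33:(.513,-.0942),16:(.5059,-.1557),25:(.4988,-.2172),41:(.4917,-.2788)}
def to(x,y,z):
    o,A=st();print("move",np.round(A.T@(np.array([x,y,z])-o["tcp_pos"]),4))
E
python3 - <<'E'
from h import *
to(*I[33],.36)
o,A=st();im=grab_frame("wrist")[:,:,::-1].copy()
for k in I:
    q=wproj((*I[k],.062),o,A);cv2.drawMarker(im,tuple(int(round(a)) for a in q),(0,0,255),0,12,1);print(k,q)
cv2.imwrite("pics/w2.png",im)
E
```

```text
t 4.95 tcp [0.5562 0.1784 0.3698] F [ 0.8 -0.1 -1.4] w 0.0361 q [ 0.03  0.42 -0.58  1.78  0.27  1.01 -0.64]
[[ 0.0028 -0.0104  0.9999]
 [ 0.0052  0.9999  0.0104]
 [-1.      0.0052  0.0029]]
move [0.0098 0.003  0.0042]
t 4.95 tcp [0.5562 0.1784 0.3698] F [ 0.8 -0.1 -1.4] w 0.0361 q [ 0.03  0.42 -0.58  1.78  0.27  1.01 -0.64]
[[ 0.0028 -0.0104  0.9999]
 [ 0.0052  0.9999  0.0104]
 [-1.      0.0052  0.0029]]
25 [257.42909864  53.05499722]
41 [270.03936237 123.47234986]
33 [282.39821437 193.81828851]
16 [293.45658029 257.80490664]
```

View pics/w2.png

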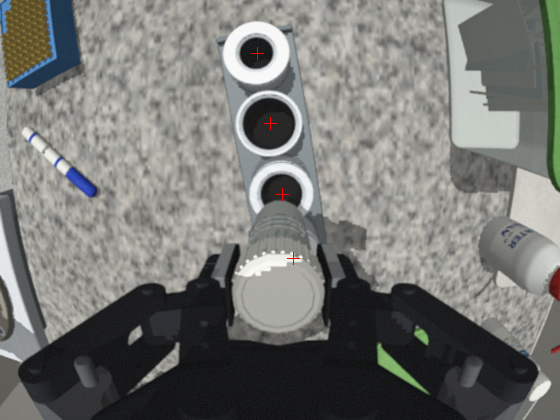

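The bore markers at (257,53) and (270,123) sit on the bore centres. Now lowering.

Call:
servo_tool(motion=[[0,0.002,0.004,0,1],[0.015,0.002,0.004,0,1],[0.035,0.002,0.004,0,1],[0.055,0.002,0.004,0,1],[0.075,0.002,0.004,0,1],[0.09,0.002,0.004,0,1],[0.1,0.002,0.004,0,1],[0.102,0.002,0.004,0,1]])

```text
clock: 5.8
tcp_pos: [0.5602, 0.1804, 0.2663]
orientation: [-0.004, 1.57, 0.011]
contact_force: [0.2, -0.1, -2.1]
grip_width: 0.0361
```

Call:
servo_tool(motion=[[0.001,0,0,0,1],[0.002,0,0,0,1],[0.003,0,0,0,1],[0.004,0,0,0,1],[0.004,0,0,0,1]])

```text
clock: 6.3
tcp_pos: [0.5603, 0.1804, 0.2625]
orientation: [-0.004, 1.569, 0.011]
contact_force: [0.2, 0.6, -1.7]
grip_width: 0.0361
```

Call:
servo_tool(motion=[[0.001,0,0,0,1],[0.002,0,0,0,1],[0.003,0,0,0,1],[0.003,0,0,0,1]])

```text
clock: 6.7
tcp_pos: [0.5605, 0.1811, 0.2609]
orientation: [-0.004, 1.568, 0.012]
contact_force: [-3.5, 0.4, 10.3]
grip_width: 0.0362
```

Contact at 10 N with TCP z 0.261, 4 mm above its rack height, so the tube is seated. Release and move on to tube 16.

Call:
servo_tool(motion=[[-0.001,0,0,0,-0.3],[-0.001,0,0,0,-0.3],[-0.001,0,0,0,-0.3],[-0.015,0,0,0,-0.3],[-0.035,0,0,0,-0.3],[-0.06,-0.01,0,0,-0.3],[-0.07,-0.04,-0.006,0,-0.3],[-0.07,-0.08,-0.013,0,-0.3]])

```text
clock: 7.5
tcp_pos: [0.5487, 0.1022, 0.3335]
orientation: [-0.005, 1.563, 0.017]
contact_force: [1.0, -0.6, -1.0]
grip_width: 0.0555
```

Call:
servo_tool(motion=[[0,-0.045,-0.008,0,-0.5],[0,-0.09,-0.016,0,-0.5],[0,-0.135,-0.024,0,-0.5],[0,-0.18,-0.032,0,-0.5],[0,-0.22,-0.039,0,-0.5],[0,-0.245,-0.044,0,-0.5],[0,-0.255,-0.045,0,-0.5],[0,-0.256,-0.045,0,-0.5]])

```text
clock: 8.3
tcp_pos: [0.5072, -0.1553, 0.3318]
orientation: [-0.003, 1.563, 0.015]
contact_force: [0.3, 0.2, 0.4]
grip_width: 0.0642
```

```bash
python3 - <<'E'
from h import *
to(*Tb[16],.253)
o,A=st();im=grab_frame("top")[:,:,::-1];cv2.imwrite("pics/t2.png",cv2.resize(im[150:270,120:420],None,fx=2.5,fy=2.5))
E
```

```text
t 8.3 tcp [ 0.5072 -0.1553  0.3318] F [0.3 0.2 0.4] w 0.0642 q [ 0.6   0.37 -0.51  1.95  0.22  0.87 -0.01]
[[ 0.0081 -0.0115  0.9999]
 [ 0.0073  0.9999  0.0115]
 [-0.9999  0.0072  0.0082]]
move [ 0.0788 -0.0009 -0.002 ]
t 8.3 tcp [ 0.5072 -0.1553  0.3318] F [0.3 0.2 0.4] w 0.0642 q [ 0.6   0.37 -0.51  1.95  0.22  0.87 -0.01]
[[ 0.0081 -0.0115  0.9999]
 [ 0.0073  0.9999  0.0115]
 [-0.9999  0.0072  0.0082]]
```

View pics/t2.png

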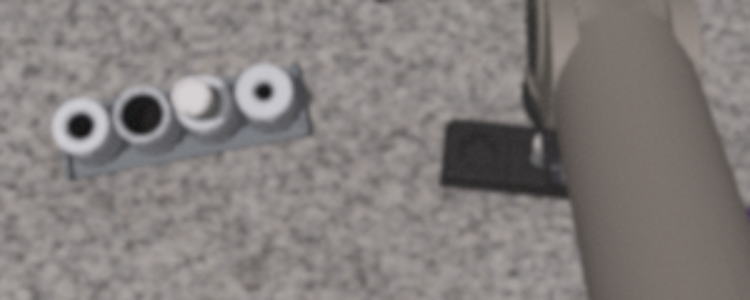

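The top view shows tube 33 standing in its insert. Now gripping tube 16.

Call:
servo_tool(motion=[[0.01,-0.002,-0.003,0,-0.5],[0.03,-0.002,-0.003,0,-0.5],[0.05,-0.002,-0.003,0,-0.5],[0.068,-0.002,-0.003,0,-0.5],[0.077,-0.002,-0.003,0,-0.5],[0.079,-0.002,-0.003,0,1],[0.079,-0.002,-0.003,0,1],[0.079,-0.002,-0.003,0,1]])

```text
clock: 9.15
tcp_pos: [0.5056, -0.155, 0.2534]
orientation: [-0.005, 1.561, 0.017]
contact_force: [-1.2, -0.0, 0.2]
grip_width: 0.021
```

Call:
servo_tool(motion=[[0,0,0,0,1],[0,0,0,0,1]])

```text
clock: 9.35
tcp_pos: [0.5059, -0.1551, 0.2541]
orientation: [-0.005, 1.56, 0.017]
contact_force: [-0.1, -0.7, -0.1]
grip_width: 0.019
```

Call:
servo_tool(motion=[[-0.01,0,0,0,1],[-0.035,0,0,0,1],[-0.065,0,0,0,1],[-0.095,0,0,0,1],[-0.11,0.02,0.005,0,1],[-0.11,0.05,0.013,0,1],[-0.11,0.085,0.022,0,1],[-0.11,0.12,0.03,0,1]])

```text
clock: 10.15
tcp_pos: [0.5332, -0.0345, 0.3666]
orientation: [-0.005, 1.558, 0.016]
contact_force: [1.6, 0.1, -0.8]
grip_width: 0.0191
```

Call:
servo_tool(motion=[[0,0.03,0.007,0,1],[0,0.065,0.016,0,1],[0,0.1,0.024,0,1],[0,0.13,0.033,0,1],[0,0.15,0.037,0,1],[0,0.156,0.038,0,1],[0,0.156,0.038,0,1],[0,0.156,0.038,0,1]])

```text
clock: 10.95
tcp_pos: [0.5691, 0.1205, 0.3682]
orientation: [-0.005, 1.558, 0.014]
contact_force: [-0.9, 0.1, -0.3]
grip_width: 0.0187
```

```bash
python3 - <<'E'
from h import *
to(.570,.1211,.264)
im=grab_frame("wrist")[:,:,::-1].copy();o,A=st()
for k in I:
    q=wproj((*I[k],.062),o,A);cv2.drawMarker(im,tuple(int(round(a)) for a in q),(0,0,255),0,8,1);print(k,q)
cv2.imwrite("pics/w3.png",cv2.resize(im[40:340,150:420],None,fx=2,fy=2))
for n in("scene",): f=grab_frame(n)[:,:,::-1];cv2.imwrite("pics/s3.png",f)
E
```

```text
t 10.95 tcp [0.5691 0.1205 0.3682] F [-0.9  0.1 -0.3] w 0.0187 q [ 0.14  0.42 -0.59  1.79  0.28  0.99 -0.54]
[[ 0.0123 -0.0115  0.9999]
 [ 0.0058  0.9999  0.0115]
 [-0.9999  0.0057  0.0124]]
move [ 0.1042  0.     -0.0004]
t 11.0 tcp [0.5691 0.1202 0.3682] F [-0.1 -0.1  0.4] w 0.0186 q [ 0.14  0.42 -0.59  1.79  0.28  0.99 -0.54]
[[ 0.0123 -0.0109  0.9999]
 [ 0.0057  0.9999  0.0108]
 [-0.9999  0.0056  0.0123]]
25 [240.15240639  -9.11437543]
41 [251.80740111  55.86657287]
33 [264.5020277  126.89572633]
16 [277.08862507 197.43893077]
```

View pics/w3.png

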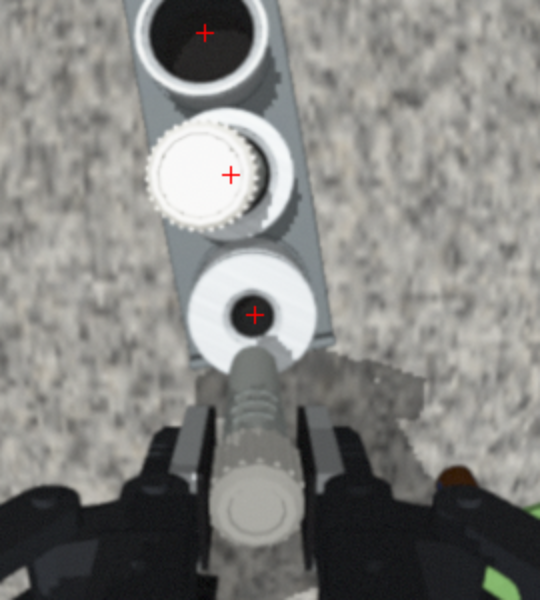

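Tube 33 leans slightly within its 2 mm clearance, cap about 6 mm to one side, roughly 3°. That is within the limits. Tube 16's tip lines up with its bore, marker at crop (254,315). Lowering.

Call:
servo_tool(motion=[[0.01,0,-0.001,0,1],[0.025,0,-0.001,0,1],[0.04,0,-0.001,0,1],[0.055,0,-0.001,0,1],[0.07,0,-0.001,0,1],[0.085,0,-0.001,0,1],[0.097,0,-0.001,0,1],[0.101,0,-0.001,0,1]])

```text
clock: 11.85
tcp_pos: [0.569, 0.1207, 0.2653]
orientation: [-0.004, 1.561, 0.013]
contact_force: [-1.0, -0.3, -0.7]
grip_width: 0.019
```

Call:
servo_tool(motion=[[0.002,0,0,0,1],[0.004,0,0,0,1],[0.006,0,0,0,1],[0.007,0,0,0,1],[0.007,0,0,0,1]])

```text
clock: 12.35
tcp_pos: [0.5691, 0.1207, 0.2585]
orientation: [-0.004, 1.56, 0.013]
contact_force: [0.2, -0.2, 0.7]
grip_width: 0.0188
```

Call:
servo_tool(motion=[[0.001,0,0,0,1],[0.002,0,0,0,1],[0.002,0,0,0,1]])

```text
clock: 12.65
tcp_pos: [0.5694, 0.121, 0.2573]
orientation: [-0.004, 1.559, 0.013]
contact_force: [-1.3, -0.7, 4.5]
grip_width: 0.0188
```

Call:
servo_tool(motion=[[-0.001,0,0,0,-0.3],[-0.001,0,0,0,-0.3],[-0.001,0,0,0,-0.3],[-0.015,0,0,0,-0.3],[-0.035,0,0,0,-0.3],[-0.06,-0.01,0,0,-0.3],[-0.075,-0.04,-0.008,0,-0.3],[-0.075,-0.08,-0.018,0,-0.3]])

```text
clock: 13.45
tcp_pos: [0.5523, 0.042, 0.3352]
orientation: [-0.006, 1.553, 0.018]
contact_force: [1.1, -0.4, -0.4]
grip_width: 0.0554
```

Call:
servo_tool(motion=[[0,-0.045,-0.01,0,-0.3],[0,-0.09,-0.02,0,-0.3],[0,-0.135,-0.03,0,-0.3],[0,-0.18,-0.04,0,-0.3],[0,-0.22,-0.049,0,-0.3],[0,-0.247,-0.056,0,-0.3],[0,-0.257,-0.058,0,-0.3],[0,-0.257,-0.058,0,-0.3]])

```text
clock: 14.25
tcp_pos: [0.4979, -0.217, 0.3328]
orientation: [-0.004, 1.553, 0.015]
contact_force: [0.4, 0.9, 0.4]
grip_width: 0.0556
```

```bash
python3 - <<'E'
from h import *
o,A=st();g=np.array([*Tb[25],.256])-np.r_[A[:2,0]*.155,0]
print(g,A.T@(g-o["tcp_pos"]))
im=grab_frame("top")[:,:,::-1];cv2.imwrite("pics/t3.png",cv2.resize(im[150:270,120:420],None,fx=2.5,fy=2.5))
E
```

```text
t 14.25 tcp [ 0.4979 -0.217   0.3328] F [0.4 0.9 0.4] w 0.0556 q [ 0.72  0.39 -0.51  1.92  0.23  0.88  0.1 ]
[[ 0.018  -0.0122  0.9998]
 [ 0.0072  0.9999  0.0121]
 [-0.9998  0.007   0.0181]]
[ 0.49600473 -0.21831559  0.256     ] [ 0.07677077 -0.00179575 -0.00326111]
```

Call:
servo_tool(motion=[[0.01,-0.002,-0.003,0,-0.3],[0.03,-0.002,-0.003,0,-0.3],[0.05,-0.002,-0.003,0,-0.3],[0.068,-0.002,-0.003,0,-0.3],[0.075,-0.002,-0.003,0,-0.3],[0.077,-0.002,-0.003,0,1],[0.077,-0.002,-0.003,0,1],[0.077,-0.002,-0.003,0,1]])

```text
clock: 15.1
tcp_pos: [0.4973, -0.2164, 0.2565]
orientation: [-0.006, 1.551, 0.018]
contact_force: [0.4, -0.2, -0.1]
grip_width: 0.0281
```

Call:
servo_tool(motion=[[0,0,0,0,1],[0,0,0,0,1]])

```text
clock: 15.3
tcp_pos: [0.4975, -0.2165, 0.2572]
orientation: [-0.006, 1.55, 0.017]
contact_force: [0.5, 0.3, 0.6]
grip_width: 0.028
```

Call:
servo_tool(motion=[[-0.01,0,0,0,1],[-0.035,0,0,0,1],[-0.065,0,0,0,1],[-0.1,0,0,0,1],[-0.13,0.01,0.001,0,1],[-0.14,0.035,0.003,0,1],[-0.14,0.075,0.006,0,1],[-0.14,0.115,0.01,0,1]])

```text
clock: 16.1
tcp_pos: [0.5027, -0.1016, 0.3997]
orientation: [-0.006, 1.548, 0.015]
contact_force: [1.0, 0.2, -0.5]
grip_width: 0.0282
```

Call:
servo_tool(motion=[[0,0.035,0.003,0,1],[0,0.07,0.006,0,1],[0,0.105,0.009,0,1],[0,0.14,0.012,0,1],[0,0.175,0.015,0,1],[0,0.205,0.018,0,1],[0,0.23,0.02,0,1],[0,0.25,0.022,0,1]])

```text
clock: 16.9
tcp_pos: [0.521, 0.1506, 0.4027]
orientation: [-0.006, 1.547, 0.017]
contact_force: [-0.7, -0.6, -0.2]
grip_width: 0.028
```

```bash
cat >> h.py <<'E'
def toT(k,tubey,zt=.36,mid=.196):
    o,A=st();g=np.array([I[k][0]-A[0,0]*mid,I[k][1]+tubey,zt]);print("goal",g,"move",np.round(A.T@(g-o["tcp_pos"]),4))
E
python3 -c "
from h import *
toT(25,.0007,.40)"
```

```text
t 16.9 tcp [0.521  0.1506 0.4027] F [-0.7 -0.6 -0.2] w 0.028 q [ 0.18  0.33 -0.7   1.85  0.26  1.02 -0.61]
[[ 0.0238 -0.0149  0.9996]
 [ 0.0067  0.9999  0.0147]
 [-0.9997  0.0064  0.0239]]
goal [0.53333979 0.3041     0.4       ] move [0.0041 0.1533 0.0146]
```

Call:
servo_tool(motion=[[0.001,0.035,0.003,0,1],[0.001,0.07,0.007,0,1],[0.001,0.105,0.01,0,1],[0.001,0.135,0.013,0,1],[0.001,0.149,0.014,0,1],[0.001,0.153,0.0145,0,1],[0.001,0.153,0.0145,0,1],[0.001,0.153,0.0145,0,1]])

```text
clock: 17.7
tcp_pos: [0.5337, 0.302, 0.403]
orientation: [-0.006, 1.547, 0.014]
contact_force: [0.7, 0.5, -0.3]
grip_width: 0.0281
```

```bash
python3 - <<'E'
from h import *
toT(25,.0007,.268)
o,A=st();im=grab_frame("wrist")[:,:,::-1].copy()
for P in ((*I[25],.062),):
    q=wproj(P,o,A);cv2.drawMarker(im,tuple(int(round(a)) for a in q),(0,0,255),0,8,1);print(q)
t=grab_frame("scene")[:,:,::-1][160:300,80:360]
cv2.imwrite("pics/w4.png",np.hstack([cv2.resize(im[100:340,170:400],(400,418)),cv2.resize(t,(400,418)) if 0 else cv2.copyMakeBorder(cv2.resize(t,(400,200)),0,218,0,0,0)]))
E
```

```text
t 17.7 tcp [0.5337 0.302  0.403 ] F [ 0.7  0.5 -0.3] w 0.0281 q [-0.1   0.46 -0.7   1.68  0.34  1.1  -0.88]
[[ 0.0239 -0.0127  0.9996]
 [ 0.0052  0.9999  0.0126]
 [-0.9997  0.0049  0.0239]]
goal [0.53332538 0.3041     0.268     ] move [ 0.135   0.0015 -0.0036]
t 17.7 tcp [0.5337 0.302  0.403 ] F [ 0.7  0.5 -0.3] w 0.0281 q [-0.1   0.46 -0.7   1.68  0.34  1.1  -0.88]
[[ 0.0239 -0.0127  0.9996]
 [ 0.0052  0.9999  0.0126]
 [-0.9997  0.0049  0.0239]]
[274.5847679  187.71834017]
```

View pics/w4.png

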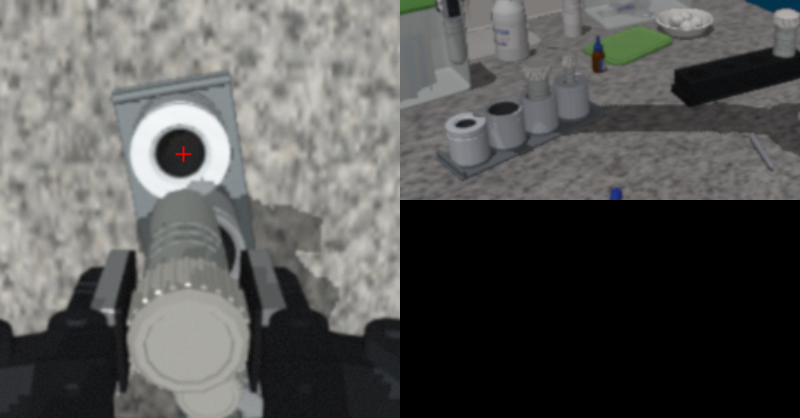

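Tube 25's bore shows at crop (181,153), on the marker to about 1 mm. The scene inset shows tubes 33 and 16 standing in their inserts. Lowering.

Call:
servo_tool(motion=[[0.015,0.0015,-0.004,0,1],[0.04,0.0015,-0.004,0,1],[0.06,0.0015,-0.004,0,1],[0.08,0.0015,-0.004,0,1],[0.1,0.0015,-0.004,0,1],[0.118,0.0015,-0.004,0,1],[0.13,0.0015,-0.004,0,1],[0.135,0.0015,-0.004,0,1]])

```text
clock: 18.6
tcp_pos: [0.5327, 0.3039, 0.2665]
orientation: [-0.006, 1.548, 0.013]
contact_force: [-0.0, 0.2, 0.3]
grip_width: 0.0281
```

Call:
servo_tool(motion=[[0.002,0,0,0,1],[0.004,0,0,0,1],[0.006,0,0,0,1],[0.007,0,0,0,1],[0.008,0,0,0,1],[0.008,0,0,0,1]])

```text
clock: 19.2
tcp_pos: [0.533, 0.3045, 0.2596]
orientation: [-0.006, 1.547, 0.014]
contact_force: [-1.0, -0.0, 5.3]
grip_width: 0.0282
```

Call:
servo_tool(motion=[[-0.001,0,0,0,-0.3],[-0.001,0,0,0,-0.3],[-0.001,0,0,0,-0.3],[-0.015,0,0,0,-0.3],[-0.035,0,0,0,-0.3],[-0.06,-0.01,0,0,-0.5],[-0.08,-0.04,-0.003,0,-0.9],[-0.08,-0.08,-0.006,0,-0.9]])

```text
clock: 20.0
tcp_pos: [0.5263, 0.226, 0.3432]
orientation: [-0.005, 1.541, 0.02]
contact_force: [0.4, -0.7, 0.4]
grip_width: 0.0808
```

Call:
servo_tool(motion=[[0,-0.045,-0.004,0,-0.9],[0,-0.085,-0.007,0,-0.9],[0,-0.125,-0.011,0,-0.9],[0,-0.165,-0.014,0,-0.9],[0,-0.205,-0.018,0,-0.9],[0,-0.245,-0.022,0,-0.9],[0,-0.28,-0.025,0,-0.9],[0,-0.31,-0.028,0,-0.9]])

```text
clock: 20.8
tcp_pos: [0.5031, -0.0864, 0.3404]
orientation: [-0.005, 1.541, 0.019]
contact_force: [0.7, 0.9, -1.6]
grip_width: 0.0809
```

```bash
python3 - <<'E'
from h import *
o,A=st();g=np.array([*Tb[41],.335])-np.r_[A[:2,0]*.155,0]
print(g,A.T@(g-o["tcp_pos"]))
E
```

```text
t 20.8 tcp [ 0.5031 -0.0864  0.3404] F [ 0.7  0.9 -1.6] w 0.0809 q [ 0.59  0.35 -0.65  1.98  0.26  0.86 -0.18]
[[ 0.0302 -0.0151  0.9994]
 [ 0.009   0.9998  0.0148]
 [-0.9995  0.0086  0.0303]]
[ 0.48702516 -0.28019986  0.335     ] [ 0.00316836 -0.19355201 -0.01906458]
```

Call:
servo_tool(motion=[[0.001,-0.04,-0.004,0,-0.9],[0.001,-0.08,-0.008,0,-0.9],[0.002,-0.12,-0.012,0,-0.9],[0.002,-0.155,-0.016,0,-0.9],[0.003,-0.18,-0.018,0,-0.9],[0.003,-0.191,-0.019,0,-0.9],[0.003,-0.1935,-0.019,0,-0.9],[0.003,-0.1935,-0.019,0,-0.9]])

```text
clock: 21.6
tcp_pos: [0.4874, -0.279, 0.3355]
orientation: [-0.005, 1.54, 0.02]
contact_force: [-0.1, 0.6, -0.6]
grip_width: 0.0813
```

```bash
python3 - <<'E'
from h import *
o,A=st();g=np.array([*Tb[41],.261])-np.r_[A[:2,0]*.155,0]
print(g,A.T@(g-o["tcp_pos"]))
im=grab_frame("wrist")[:,:,::-1].copy()
q=wproj((*Tb[41],.122),o,A);cv2.drawMarker(im,tuple(int(round(a)) for a in q),(0,0,255),0,8,1)
t=grab_frame("top")[:,:,::-1][170:230,130:250]
cv2.imwrite("pics/w5.png",np.hstack([im,cv2.copyMakeBorder(cv2.resize(t,(240,120)),0,300,0,0,0)]))
E
```

```text
t 21.6 tcp [ 0.4874 -0.279   0.3355] F [-0.1  0.6 -0.6] w 0.0813 q [ 0.87  0.42 -0.57  1.87  0.26  0.9   0.19]
[[ 0.0306 -0.0163  0.9994]
 [ 0.0096  0.9998  0.016 ]
 [-0.9995  0.0091  0.0308]]
[ 0.48695619 -0.28029324  0.261     ] [ 0.07446074 -0.00194405 -0.00276446]
```

View pics/w5.png

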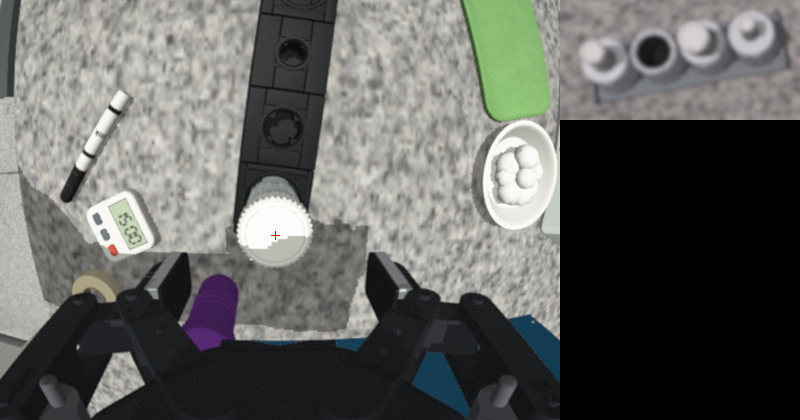

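The 41 mm cap is centred on its marker at (275,235). The purple look-alike at (215,310) is clear of the fingers. Gripping.

Call:
servo_tool(motion=[[0.01,-0.002,-0.003,0,-0.9],[0.03,-0.002,-0.003,0,-0.9],[0.05,-0.002,-0.003,0,-0.9],[0.066,-0.002,-0.003,0,-0.9],[0.073,-0.002,-0.003,0,-0.7],[0.0745,-0.002,-0.003,0,1],[0.0745,-0.002,-0.003,0,1],[0.0745,-0.002,-0.003,0,1]])

```text
clock: 22.5
tcp_pos: [0.4872, -0.2797, 0.2616]
orientation: [-0.007, 1.539, 0.021]
contact_force: [0.7, -0.2, -1.0]
grip_width: 0.0442
```

Call:
servo_tool(motion=[[0,0,0,0,1],[0,0,0,0,1]])

```text
clock: 22.7
tcp_pos: [0.4873, -0.2798, 0.2621]
orientation: [-0.007, 1.538, 0.02]
contact_force: [1.0, 0.2, -0.5]
grip_width: 0.0438
```

Call:
servo_tool(motion=[[-0.01,0,0,0,1],[-0.035,0,0,0,1],[-0.065,0,0,0,1],[-0.1,0,0,0,1],[-0.13,0.01,0.004,0,1],[-0.14,0.035,0.008,0,1],[-0.14,0.075,0.013,0,1],[-0.14,0.115,0.018,0,1]])

```text
clock: 23.5
tcp_pos: [0.4987, -0.1648, 0.4051]
orientation: [-0.007, 1.536, 0.018]
contact_force: [-0.1, 0.4, -0.0]
grip_width: 0.0442
```

Call:
servo_tool(motion=[[0,0.035,0.004,0,1],[0,0.07,0.009,0,1],[0,0.105,0.013,0,1],[0,0.14,0.017,0,1],[0,0.175,0.022,0,1],[0,0.205,0.025,0,1],[0,0.23,0.028,0,1],[0,0.25,0.031,0,1]])

```text
clock: 24.3
tcp_pos: [0.5254, 0.0877, 0.4089]
orientation: [-0.008, 1.535, 0.02]
contact_force: [0.8, -0.0, -1.4]
grip_width: 0.0445
```

```bash
python3 -c "
from h import *
toT(41,-.001,.405)"
```

```text
t 24.3 tcp [0.5254 0.0877 0.4089] F [ 0.8 -0.  -1.4] w 0.0445 q [ 0.35  0.32 -0.76  1.86  0.26  1.02 -0.5 ]
[[ 0.0354 -0.0177  0.9992]
 [ 0.0078  0.9998  0.0175]
 [-0.9993  0.0072  0.0355]]
goal [0.54226766 0.2415     0.405     ] move [0.0057 0.1535 0.0194]
```

Call:
servo_tool(motion=[[0.001,0.035,0.004,0,1],[0.001,0.07,0.009,0,1],[0.001,0.105,0.013,0,1],[0.001,0.135,0.017,0,1],[0.001,0.149,0.019,0,1],[0.001,0.1535,0.0195,0,1],[0.001,0.1535,0.0195,0,1],[0.001,0.1535,0.0195,0,1]])

```text
clock: 25.1
tcp_pos: [0.5425, 0.2397, 0.4096]
orientation: [-0.007, 1.535, 0.017]
contact_force: [-0.8, 0.3, -0.5]
grip_width: 0.0436
```

```bash
python3 - <<'E'
from h import *
toT(41,-.001,.274)
o,A=st();im=grab_frame("wrist")[:,:,::-1].copy()
q=wproj((*I[41],.062),o,A);cv2.drawMarker(im,tuple(int(round(a)) for a in q),(0,0,255),0,8,1)
cv2.imwrite("pics/w6.png",cv2.resize(im[60:340,150:420],None,fx=2,fy=2))
E
```

```text
t 25.1 tcp [0.5425 0.2397 0.4096] F [-0.8  0.3 -0.5] w 0.0436 q [ 0.06  0.43 -0.76  1.73  0.35  1.09 -0.8 ]
[[ 0.0352 -0.0156  0.9993]
 [ 0.0063  0.9999  0.0154]
 [-0.9994  0.0057  0.0353]]
goal [0.54229544 0.2415     0.274     ] move [ 0.1355  0.001  -0.005 ]
t 25.1 tcp [0.5425 0.2397 0.4096] F [-0.8  0.3 -0.5] w 0.0436 q [ 0.06  0.43 -0.76  1.73  0.35  1.09 -0.8 ]
[[ 0.0352 -0.0156  0.9993]
 [ 0.0063  0.9999  0.0154]
 [-0.9994  0.0057  0.0353]]
```

View pics/w6.png

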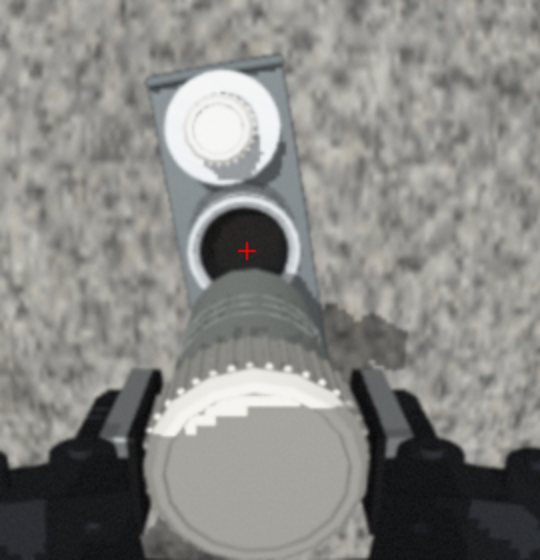

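Tube 41 is lined up, bore at crop (245,248) and marker at (247,250). Lowering.

Call:
servo_tool(motion=[[0.015,0.001,-0.005,0,1],[0.04,0.001,-0.005,0,1],[0.06,0.001,-0.005,0,1],[0.08,0.001,-0.005,0,1],[0.1,0.001,-0.005,0,1],[0.118,0.001,-0.005,0,1],[0.13,0.001,-0.005,0,1],[0.135,0.001,-0.005,0,1]])

```text
clock: 25.95
tcp_pos: [0.5422, 0.2408, 0.2734]
orientation: [-0.007, 1.537, 0.016]
contact_force: [-0.0, 0.4, -0.4]
grip_width: 0.0442
```

Call:
servo_tool(motion=[[0.002,0,0,0,1],[0.004,0,0,0,1],[0.006,0,0,0,1],[0.007,0,0,0,1],[0.008,0,0,0,1],[0.008,0,0,0,1]])

```text
clock: 26.55
tcp_pos: [0.5425, 0.2408, 0.2654]
orientation: [-0.007, 1.537, 0.016]
contact_force: [-0.4, -0.2, -1.0]
grip_width: 0.0439
```

Call:
servo_tool(motion=[[0.001,0,0,0,1],[0.002,0,0,0,1],[0.002,0,0,0,1]])

```text
clock: 26.85
tcp_pos: [0.5426, 0.2417, 0.2649]
orientation: [-0.007, 1.535, 0.017]
contact_force: [-4.1, -1.5, 10.1]
grip_width: 0.0441
```

Call:
servo_tool(motion=[[-0.001,0,0,0,-0.5],[-0.001,0,0,0,-0.5],[-0.001,0,0,0,-0.5],[-0.015,0,0,0,-0.5],[-0.035,0,0,0,-0.5],[-0.07,0,0,0,-0.5],[-0.1,-0.03,0,0,-0.5],[-0.12,-0.07,0,0,-0.5]])

```text
clock: 27.65
tcp_pos: [0.5391, 0.173, 0.3879]
orientation: [-0.008, 1.532, 0.023]
contact_force: [0.7, 0.0, -0.1]
grip_width: 0.0643
```

Call:
servo_tool(motion=[[0,-0.045,0,0,-0.5],[0,-0.09,0,0,-0.5],[0,-0.135,0,0,-0.5],[0,-0.18,0,0,-0.5],[0,-0.22,0,0,-0.5],[0,-0.25,0,0,-0.5],[0,-0.26,0,0,-0.5],[0,-0.26,0,0,-0.5]])

```text
clock: 28.45
tcp_pos: [0.5442, -0.0883, 0.386]
orientation: [-0.006, 1.532, 0.02]
contact_force: [-0.2, 0.5, -0.5]
grip_width: 0.0638
```

```bash
python3 - <<'E'
from h import *
o,A=st()
t=grab_frame("top")[:,:,::-1].copy();s=grab_frame("scene")[:,:,::-1].copy()
for k,h in ((25,.120),(41,.128),(33,.124),(16,.116)):
    for n,im in (("top",t),("scene",s)):
        q=proj(n,(*I[k],h-.004+.004));cv2.circle(im,tuple(int(round(a)) for a in q),1,(0,0,255),-1)
cv2.imwrite("pics/f1.png",np.vstack([cv2.resize(t[165:225,130:260],(650,300),interpolation=2),cv2.resize(s[195:285,95:290],(650,300),interpolation=2)]))
E
```

```text
t 28.45 tcp [ 0.5442 -0.0883  0.386 ] F [-0.2  0.5 -0.5] w 0.0638 q [ 0.62  0.37 -0.71  1.85  0.28  0.98 -0.18]
[[ 0.0389 -0.0171  0.9991]
 [ 0.0091  0.9998  0.0167]
 [-0.9992  0.0085  0.0391]]
```

View pics/f1.png

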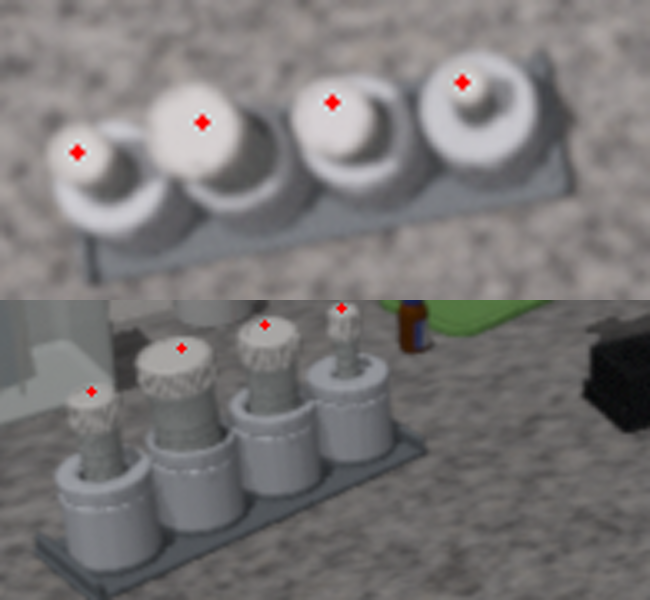

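The final top and scene views show all four caps within about 4 mm of the seated-cap markers. Each tube stands about 50 mm out of the right insert. Handing in.

```bash
python3 -c "
from bench import *
print(hand_in())"
```

```text
the job is handed in; nothing more can be done
None
```

All four tubes (33, 16, 25 and 41 mm) are standing in the inserts bored for their sizes, and I handed the job in at about 28.5 s. I carried each one upright by its cap, lowered it until I felt the bottom of the bore (4–10 N), and only then let go.

- **Seating:** all four touched bottom 2–4 mm above their TCP height when gripped in the rack. That spread fits every tube being on the bottom of its bore.
- **Final views:** the top and scene pictures show all four caps within about 4 mm of where seated tubes should be, and the gripper clear of everything. Tube 33 leaned about 3° when I looked just after placing it, and tube 41's cap is about 3.5 mm off centre. Both are within the limits.
- **Bystanders:** the arm went nowhere near the timer or the dropper bottle, and both looked undisturbed when they appeared in later pictures. I did not measure their final positions.
- **Off-plan:** the first grip on tube 33 was 7 mm off centre, so I regripped before lifting. The tool's tilt also crept up to about 2° over the run, and I allowed for it when aiming.

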